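Dock the battery pack and bolt it in

ROBOT

A 6-joint arm with a two-finger parallel gripper is mounted at the origin on a cart in front of the work surface, level with it; the furniture and walls round the work are solid. World frame = base frame: x ahead of the robot, y to its left, z up, the work surface at z = 0. Lengths are in m, angles in rad, forces in N, time in s.
With the tool pointing down it reaches from about 0.25 to 0.85 m from the base axis. Payload 12.5 kg.
Tool frame: the origin (TCP) lies on the front face of the gripper's body, between the roots of the fingers; the fingertips stand 84 mm ahead of it and the grasp point (between the pads) lies 65 mm ahead of it; z points along the fingers, y is the line along which they close (so a half turn about z gives the same grasp; the last joint's range is limited). The gripper opens to 93 mm and grips with 3 to 60 N. Pads are 15 mm wide; open, the fingers measure 128 mm over their backs; the gripper's body (75 mm by 188 mm) begins 65 mm behind the grasp point.
Start: joints at [1.064, 0.351, 1.652, -0, 1.139, -0.085], TCP at [0.225, 0.502, 0.303] pointing down, gripper open.
Joint ranges: [-2.75, 2.75], [-0.79, 2.1], [0.01, 2.65], [-1.57, 4.71], [0.07, 3.14], [-2.87, 2.87]. Speed limits (rad/s): [2.22, 2.22, 2.79, 3.14, 3.14, 3.14].

INTERFACE

Orientations are given as a rotation vector (axis times angle).
In Python, from bench import env gives the robot as it stands.
- The arm moves only by the shell command python3 nudge.py 'ROWS' [FORCE]. ROWS is a JSON list that holds a single list of rows (three levels of brackets), with 1 to 5 rows, each of 5 numbers: the finger opening in m, then dx, dy, dz in a scale on which 1.0 is 0.6 m, then a turn about the tool's z in fractions of the full range, 1 being pi/2 rad; each row shifts and turns the commanded pose from where the row before left it, along the tool's axes as they then stand; what a row does not reach is not made up. A row lasts 1/12 s, in which the tool goes at most 0.0417 m and 0.125 rad, less where a joint would pass 70% of its speed; a pose out of reach is approached as far as the arm can. The fingers move at their own pace and stop on an object; FORCE is the grip in N (left out, the last holds). Time passes only in rows, so rows that do not move let the fingers close. It prints the time, the measured TCP pose, the force, the opening and the grip force at its end. A shift or turn number past 1, either way, is cut back to 1. Input that does not fit is refused with a message, and nothing moves.
- env.get_state(): the state, without advancing time (a new reading comes with each control period).
- env.capture(name): name is "scene" or "side" or "wrist"; returns a dict with "pixels" (420x560x3 uint8, red, green, blue), "K" (3x3 intrinsics, pixels), "cam_to_world" (4x4, takes a point from camera to world coordinates); the wrist camera has in their place "hand_eye" (4x4, takes a point from camera to tool coordinates, whose origin is the TCP and whose axes are the flange's). Camera axes: x right, y down, z forward; pixel columns grow to the right and rows downward; lengths in m; the calibration is good to about 2 mm. The wrist camera is an equidistant fisheye: a pixel r from the principal point sees the ray r / f radians off the axis. A picture is of the moment at which its call begins: read the wrist's pose just before it. There is no depth.
- env.finish_job(): hands the job in; it is judged then, once.
The state is a dict: "time_s": time; "joint_pos": joint angles; "dq": joint speeds; "tau": joint torques, N m; "tcp_pos": TCP position; "ee_rot": TCP orientation; "contact_force": force on the tool from outside, world axes, zero at the start; "torque": the same for the moment, N m; "opening": finger opening in m; "finger_force": force on a finger pad.
Only numpy, scipy, OpenCV 4.12 (cv2) and the standard library are available. Lean on these libraries where they do the work, as an engineer would, in place of code of your own. Each camera call takes 0.05 s, during which the arm holds its last target. There are 200 camera calls.

TASK

Put the battery pack on charge: push it low down, near its foot, so that it slides upright across the bench and between the yellow guides of the charging dock until it is fully home against the two rubber stops. Then push the black knob of the barrel bolt across so that the bolt is fully shot in front of the pack. Work with the fingertips or the outside of the fingers only: do not lift or tip the pack, do not touch its carrying handle, and leave the oil bottle, the bit box and the spanner where they are.

Things in the scene. Friction and masses are not known exactly. Their poses are not given: they have to be found in the camera images.
- battery_pack: heavy blue battery pack, black foot and top; 90 mm long (its x), 120 mm wide (y), 152 mm tall without the handle, about 1.8 kg, standing loose on the bare bench (friction about 0.6: pushed much above 60 mm up it tips). Origin: centre of its underside, z up. Its +x face (two brass strips) enters the dock first; its flat -x face (blank white and yellow label) is the one to push on
- pack_handle: black carrying handle fixed on the pack's top, a bar along the pack's y, 180 mm up; origin the same as the pack's. The fingers must not touch it
- charging_dock: charging dock, fixed to the bench. Origin: on the bench, exactly where the pack's origin is when fully home; the axes of both then match. Dock +x is the way the pack goes in, z up. Two rubber stops at x = 0.0445 (30 mm up, y = +-0.044) stop the pack. Behind them a grey charger housing, x = 0.056 to 0.136, 132 mm wide, 108 mm high. The dock's -y side faces the robot
- dock_mouth (a point): on the bench, middle of the dock's open mouth, at dock (-0.058, 0, 0), same axes as the dock. Two slippery yellow plastic guides (friction 0.2), 28 mm high, flare from 168 mm apart here to 124 mm apart at dock x = -0.015 and run on straight to the stops: 2 mm play each side of the pack
- bolt (a joint): barrel bolt: 10 mm steel rod, 40 mm up at dock x = -0.053, sliding along dock +y across the mouth. 0 = drawn back clear of the mouth, 0.036 m = fully shot (tip 13 mm past the pack's side, 3 mm clear of its -x face when the pack is home). Starts at 0 to 0.006, stays where it is left, about 2 N to move
- bolt_knob (a point): centre of the black ball, 15 mm across, on the end of the bolt's knob; at dock (-0.087, -0.134, 0.040) when drawn back, 36 mm further along dock +y when shot. An 8 mm steel stem runs from the ball along dock +x to the rod, 34 mm away. Push ball or stem sideways from its dock -y side
- bolt_bracket (a point): top centre of the steel bracket that carries the bolt, at dock (-0.053, -0.1175, 0.050), same axes as the dock; fixed, 26 mm along x, 72 mm along y, from the bench to 50 mm up; a 3 mm foot plate on its +x side
- contacts (a joint): the dock's sprung contact block between the stops, 61 mm up; 0 = out, about 0.008 m pressed in when the pack is home. Its spring pushes back with 0.5 to 1 N, far less than the pack's friction on the bench
- oil_bottle: bystander: white oil bottle with red pointed cap, 43 mm across, 143 mm tall, upright; origin centre of its underside
- bit_box: bystander: worn blue drill-bit box, 73 x 121 x 32 mm; origin centre of its underside
- spanner_17: bystander: steel spanner lying flat, 193 mm long along its y, 40 mm wide, 9 mm thick; origin centre of its underside

How it is judged:
On the way, in this order (a step that is already met when the one before it is completed fails the run):
1. the pack stands home against the stops (x of battery_pack in the frame of charging_dock above -0.006 m and horizontal distance between battery_pack and charging_dock below 0.008 m and angle between the x axis of battery_pack and the x axis of charging_dock, either way round below 0.08 rad and angle between battery_pack's own z axis and vertical below 0.05 rad), for 0.2 s.
2. the bolt is shot in front of the pack (value of joint bolt above 0.032 m), for 0.1 s.
At the end, for the whole second after the job is handed in: the pack stands upright and at rest in the dock, within 6 mm of the stops, pressing the contacts in, turned less than 0.08 rad from the dock, and the bolt is shot to within 4 mm of its full 36 mm travel (all of step 1 and value of joint contacts above 0.002 m and linear speed of battery_pack below 0.01 m/s and value of joint bolt above 0.032 m); the robot touches nothing.
It fails at once if the pack was tipped or lifted (angle between battery_pack's own z axis and vertical above 0.18 rad or height (world z) of battery_pack above 0.015 m).
It fails at once if the fingers touched the carrying handle (contact force between the fingers and pack_handle above 1 N).
It fails at once if the oil bottle was disturbed (distance of oil_bottle from where it was at the start of the episode above 0.015 m or angle between oil_bottle's own z axis and vertical above 0.3 rad).
It fails at once if the bit box was disturbed (distance of bit_box from where it was at the start of the episode above 0.015 m).
It fails at once if the spanner was disturbed (distance of spanner_17 from where it was at the start of the episode above 0.015 m).
It also fails if it takes over 58 s, if anything falls off the work surface, if the arm or the gripper's body presses on something with over 40 N, if the wrist force passes 120 N, or if a joint passes its speed limit or range.

## Working session

There is one attempt and no reset: what is moved stays moved. The work goes in short steps, Python scripts to look and compute and a shell command to move; the robot and the scene stay as the last step left them, time stands still between calls to the robot, and variables do not carry over. Pictures are saved under pics/ and viewed, at most 10 in all, crops included, and the job is handed in when it is done.

```bash
ls; mkdir -p pics; python3 - <<'E'
from bench import env
import cv2,numpy as np
s=env.get_state(); print(s['time_s'],s['tcp_pos'],s['ee_rot'],s['opening'])
for n in('scene','side'):
    c=env.capture(n); cv2.imwrite(f'pics/{n}0.png',c['pixels'][...,::-1]); print(n,c['K'].tolist(),np.round(c['cam_to_world'],4).tolist())
E
```

```text
bench.py
nudge.py
pics
0.0 [0.22502621 0.50158431 0.30219596] [-6.57574488e-01 -3.07168106e+00  1.80202931e-03] 0.09292034004157937
scene [[397.1325957110217, 0.0, 280.53992008343863], [0.0, 397.1325957110217, 207.68170885769564], [0.0, 0.0, 1.0]] [[0.8491, -0.3314, 0.4113, 0.1865], [-0.5282, -0.5404, 0.6549, -0.2699], [0.0052, -0.7734, -0.6339, 0.5965], [0.0, 0.0, 0.0, 1.0]]
side [[429.7693251763571, 0.0, 286.4345066731714], [0.0, 429.7693251763571, 207.89104908015167], [0.0, 0.0, 1.0]] [[0.7542, 0.5527, -0.3546, 0.8434], [0.6566, -0.6446, 0.3916, -0.0712], [-0.0121, -0.5282, -0.8491, 0.8101], [0.0, 0.0, 0.0, 1.0]]
```

View pics/scene0.png

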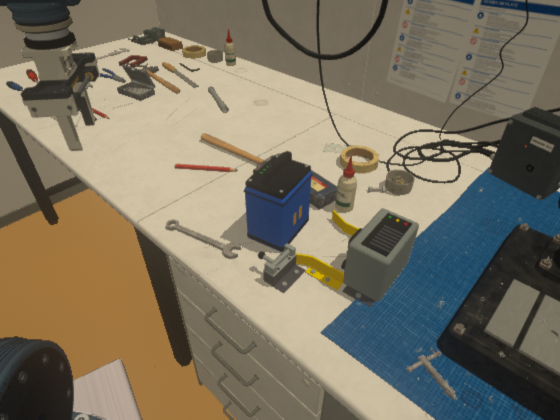

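View pics/side0.png

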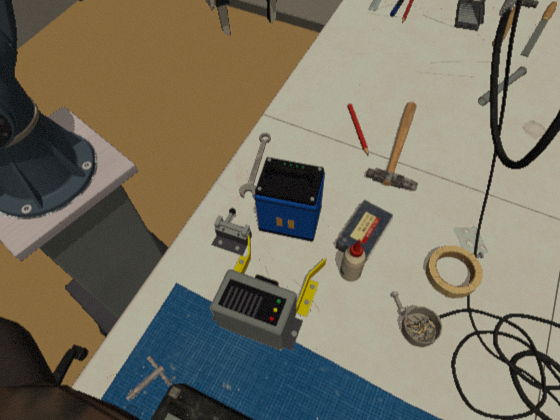

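The scene view shows the pack at (278,200), dock housing (380,255), bolt (280,262), spanner (205,238) and bottle (347,187). In the side view the pack is at (290,200), the housing at (255,308), the guides at (243,255) and (312,287), and the bolt knob at (231,212). I'll zoom in for precise corners.

```bash
python3 - <<'E'
import cv2
a=cv2.imread('pics/side0.png')[120:360,195:345]
cv2.imwrite('pics/sidez.png',cv2.resize(a,None,fx=2.5*1,fy=2.5,interpolation=cv2.INTER_CUBIC))
a=cv2.imread('pics/scene0.png')[140:310,160:430]
cv2.imwrite('pics/scenez.png',cv2.resize(a,None,fx=2.95,fy=2.95,interpolation=cv2.INTER_CUBIC))
E
```

```text
(no output)
```

View pics/sidez.png

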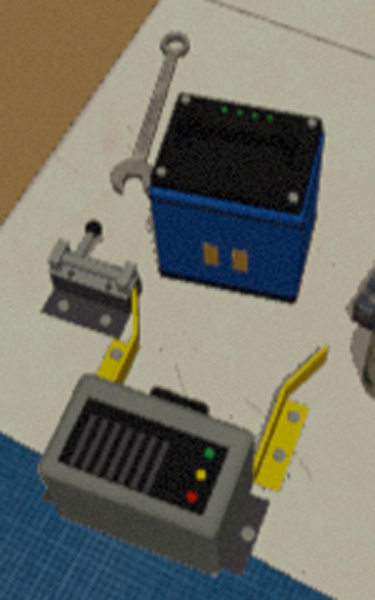

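View pics/scenez.png

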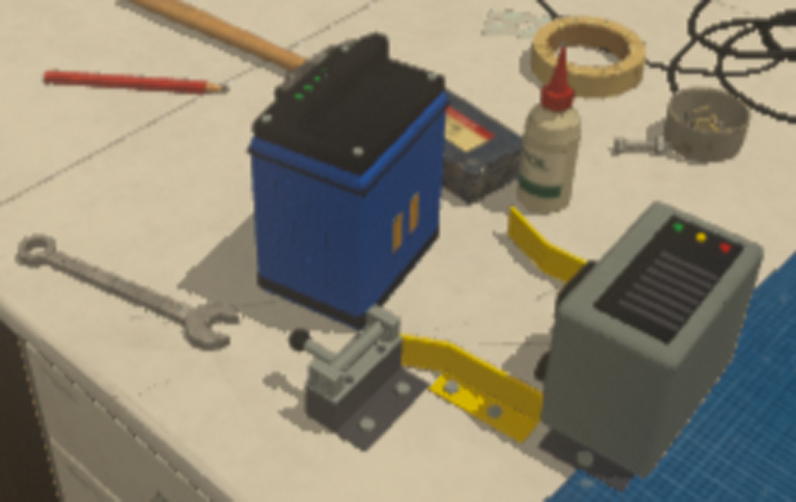

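The crops show the following points:

| Feature | Side crop | Scene crop |
|---|---|---|
| Pack foot corners | (161,273), (295,299) | (260,283), (365,322), (438,235) |
| Pack top screws | (185,99), (312,122), (161,171), (293,197) | (265,118), (358,151), (433,76) |
| Bolt knob | (94,228) | (299,340) |
| Far guide tip | (325,348) | (512,208) |

I'll triangulate these.

```bash
cat > h.py <<'E'
import numpy as np
C={'scene':(397.1326,280.54,207.68,np.array([[0.8491,-0.3314,0.4113,0.1865],[-0.5282,-0.5404,0.6549,-0.2699],[0.0052,-0.7734,-0.6339,0.5965]])),
'side':(429.7693,286.434,207.891,np.array([[0.7542,0.5527,-0.3546,0.8434],[0.6566,-0.6446,0.3916,-0.0712],[-0.0121,-0.5282,-0.8491,0.8101]]))}
def ray(n,p):
    f,cx,cy,T=C[n]; return T[:,3],T[:,:3]@[(p[0]-cx)/f,(p[1]-cy)/f,1]
def plane(n,p,z):
    o,d=ray(n,p); return o+d*(z-o[2])/d[2]
def tri(a,b):
    o1,d1=ray('side',a);o2,d2=ray('scene',b)
    t=np.linalg.lstsq(np.c_[d1,-d2],o2-o1,rcond=None)[0]
    p,q=o1+d1*t[0],o2+d2*t[1]; return (p+q)/2,np.linalg.norm(p-q)
S=lambda u,v:(195+u/2.5,120+v/2.5)
W=lambda u,v:(160+u/2.95,140+v/2.95)
E
python3 - <<'E'
from h import *
np.set_printoptions(precision=4,suppress=True)
for n,a,b in [('scrA -x-y',(185,99),(265,118)),('scrB +x-y',(161,171),(358,151)),('scrC +x+y',(293,197),(433,76)),('foot+x-y',(161,273),(365,322)),('foot+x+y',(295,299),(438,235)),('knob',(94,228),(299,340)),('tipfar',(325,348),(512,208)),('tipnear',(135,290),(402,338)),
 ('ledG',(210,453),(678,227)),('ledR',(192,497),(725,247))]:
    print(n,*tri(S(*a),W(*b)))
print('scrD',plane('side',S(312,122),.152),'scrs',[plane('side',S(*p),.152) for p in((185,99),(161,171),(293,197))])
print('foot scene',[plane('scene',W(*p),0) for p in((260,283),(365,322),(438,235))])
print('foot side',[plane('side',S(*p),0) for p in((161,273),(295,299))])
print('plates: side',[plane('side',S(*p),.003) for p in((116,354),(293,416),(279,455),(63,306),(106,320),(248,535))],'scene',[plane('scene',W(*p),.003) for p in((452,388),(494,411),(403,388),(367,424),(585,458))])
print('tips z28', plane('side',S(325,348),.028),plane('scene',W(512,208),.028),plane('scene',W(402,338),.028))
print('housing top corners z.108',[plane('side',S(*p),.108) for p in((88,378),(256,436),(217,520),(42,462))],[plane('scene',W(*p),.108) for p in((655,203),(762,246),(555,305),(660,365))])
print('spanner',[plane('side',S(*p),.009) for p in((174,44),(152,178),(118,182),(130,172))],[plane('scene',W(*p),.009) for p in((36,250),(238,315),(215,345))])
E
```

```text
scrA -x-y [0.4698 0.294  0.1505] 0.0005597487603423338
scrB +x-y [0.5024 0.2316 0.1511] 0.0013184556910829544
scrC +x+y [0.5917 0.2772 0.1514] 0.0015748546816421074
foot+x-y [0.5012 0.2191 0.0099] 0.002040755735754312
foot+x+y [0.6022 0.2754 0.004 ] 0.004510586821023875
knob [0.4405 0.2042 0.0378] 0.001366841824662986
tipfar [0.6536 0.2496 0.0252] 0.00047247877131414414
tipnear [0.5049 0.1838 0.0264] 0.009319028051857891
ledG [0.6636 0.1029 0.1094] 0.0013043176679100898
ledR [0.6746 0.0727 0.1099] 0.0007900035270490977
scrD [0.5592 0.3401 0.152 ] scrs [array([0.4704, 0.2935, 0.152 ]), array([0.5024, 0.2318, 0.152 ]), array([0.5914, 0.2777, 0.152 ])]
foot scene [array([0.4621, 0.3008, 0.    ]), array([0.5066, 0.2261, 0.    ]), array([0.6052, 0.2763, 0.    ])]
foot side [array([0.4964, 0.2237, 0.    ]), array([0.5999, 0.2794, 0.    ])]
plates: side [array([0.5214, 0.1427, 0.003 ]), array([0.6656, 0.1959, 0.003 ]), array([0.6777, 0.164 , 0.003 ]), array([0.4565, 0.1453, 0.003 ]), array([0.4933, 0.1596, 0.003 ]), array([0.6997, 0.101 , 0.003 ])] scene [array([0.5216, 0.1409, 0.003 ]), array([0.5335, 0.1103, 0.003 ]), array([0.4937, 0.1581, 0.003 ]), array([0.4568, 0.1447, 0.003 ]), array([0.5592, 0.0494, 0.003 ])]
tips z28 [0.6542 0.2487 0.028 ] [0.6514 0.2468 0.028 ] [0.5047 0.1772 0.028 ]
housing top corners z.108 [array([0.5612, 0.0887, 0.108 ]), array([0.6788, 0.1335, 0.108 ]), array([0.6967, 0.0728, 0.108 ]), array([0.5811, 0.0249, 0.108 ])] [array([0.6693, 0.129 , 0.108 ]), array([0.6972, 0.062 , 0.108 ]), array([0.5523, 0.0892, 0.108 ]), array([0.5719, 0.0208, 0.108 ])]
spanner [array([0.3354, 0.4162, 0.009 ]), array([0.4274, 0.2867, 0.009 ]), array([0.4071, 0.2637, 0.009 ]), array([0.4078, 0.2786, 0.009 ])] [array([0.3319, 0.4118, 0.009 ]), array([0.4291, 0.2714, 0.009 ]), array([0.4023, 0.2539, 0.009 ])]
```

```bash
python3 - <<'E'
import cv2,numpy as np
from bench import env
a=cv2.imread('pics/scene0.png')[0:170,0:140]
a=cv2.resize(a,None,fx=3,fy=3,interpolation=cv2.INTER_CUBIC)
c=env.capture('wrist'); print(c['K'].tolist(),np.round(c['hand_eye'],4).tolist())
b=cv2.resize(c['pixels'][...,::-1],(370,278))
cv2.imwrite('pics/grip.png',np.hstack([a[:510],cv2.copyMakeBorder(b,0,510-278,0,0,cv2.BORDER_CONSTANT)]))
E
```

```text
[[325.19226210127806, 0.0, 276.8147182666377], [0.0, 325.19226210127806, 208.96603795389927], [0.0, 0.0, 1.0]] [[-0.0006, -0.9555, -0.295, 0.0827], [1.0, -0.0006, 0.0001, 0.0002], [-0.0003, -0.295, 0.9555, -0.0818], [0.0, 0.0, 0.0, 1.0]]
```

View pics/grip.png

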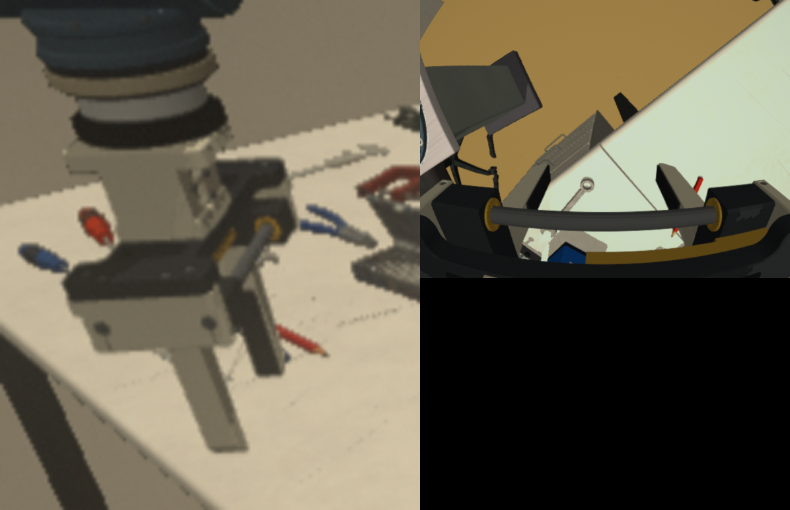

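```bash
python3 - <<'E'
from h import *
from scipy.spatial.transform import Rotation as R
Rt=R.from_rotvec([-.657574,-3.07168,.0018]).as_matrix();t=np.array([.22503,.50158,.3022])
print(np.round(Rt,3))
f,cx,cy,T=C['scene']
for p in [(0,64,84),(0,-64,84),(0,46,84),(0,-46,84),(0,64,0),(0,-64,0),(37.5,94,0),(-37.5,94,0),(37.5,-94,0),(-37.5,-94,0),(37.5,64,0),(-37.5,64,0),(37.5,-64,0),(-37.5,-64,0)]:
    w=Rt@(np.array(p)/1000)+t; q=T[:,:3].T@(w-T[:,3]); print(p,np.round(w,3),'crop px',np.round(3*np.array([f*q[0]/q[2]+cx,f*q[1]/q[2]+cy])))
E
```

```text
[[-0.912  0.409 -0.001]
 [ 0.409  0.912 -0.001]
 [ 0.    -0.001 -1.   ]]
(0, 64, 84) [0.251 0.56  0.218] crop px [275. 362.]
(0, -64, 84) [0.199 0.443 0.218] crop px [225. 461.]
(0, 46, 84) [0.244 0.543 0.218] crop px [269. 375.]
(0, -46, 84) [0.206 0.46  0.218] crop px [233. 445.]
(0, 64, 0) [0.251 0.56  0.302] crop px [236. 242.]
(0, -64, 0) [0.199 0.443 0.302] crop px [176. 330.]
(37.5, 94, 0) [0.229 0.603 0.302] crop px [187. 227.]
(-37.5, 94, 0) [0.298 0.572 0.302] crop px [307. 222.]
(37.5, -94, 0) [0.152 0.431 0.302] crop px [ 85. 359.]
(-37.5, -94, 0) [0.221 0.4   0.302] crop px [233. 351.]
(37.5, 64, 0) [0.217 0.575 0.302] crop px [174. 244.]
(-37.5, 64, 0) [0.285 0.545 0.302] crop px [297. 239.]
(37.5, -64, 0) [0.165 0.459 0.302] crop px [105. 334.]
(-37.5, -64, 0) [0.233 0.428 0.302] crop px [247. 326.]
```

The gripper body overhangs the fingers by 30 mm all round. It therefore has to ride just above the pack's top (TCP about 0.155, tips about 70 mm up), where it also acts as an anti-tip guard. First I'll turn to align with the pack.

Careful with the scale: shifts go in shares of 0.6 m and turns go in shares of pi/2 rad. That gives: -0.04 m / 0.6 = -0.0667.

```bash
python3 nudge.py '[[[0.07,-0.0667,0,0,0],[0.07,-0.0667,0,0,0],[0.07,-0.0667,0,0,0],[0.07,-0.0667,0,0,0],[0.07,-0.0667,0,0,0]]]'
python3 nudge.py '[[[0.07,0,0,0,0.0764],[0.07,0,0,0,0.0764],[0.07,0,0,0,0.0764],[0.07,0,0,0,0.0764],[0.07,0,0,0,0.0764]]]'
python3 nudge.py '[[[0.07,0,0,0,0.0446],[0.07,0,0,0,0]]]'
cat > w.py <<'E'
from h import *; from bench import env; from scipy.spatial.transform import Rotation as R
import sys
O=np.array([.594,.166]);yaw=np.radians(-69.4)
def show(tx=None,ty=None):
    s=env.get_state(); M=R.from_rotvec(s['ee_rot']).as_matrix(); t=s['tcp_pos']
    c,q=np.cos(yaw),np.sin(yaw); D=np.array([[c,q],[-q,c]])
    d=D@(t[:2]-O); a=np.arctan2(-M[1,0],-M[0,0])-yaw
    print('t',round(s['time_s'],2),'tcp',np.round(t,4),'dock xy',np.round(d,4),'toolyaw(-x) rel dock deg',round(np.degrees(a),2),'F dock',np.round(D@s['contact_force'][:2],1),round(s['contact_force'][2],1),'open',round(s['opening'],4))
    if tx is not None: print('tool move to target',np.round(M.T@(np.r_[tx,ty,t[2]]-t),4))
if __name__=='__main__': show(*map(float,sys.argv[1:]))
E
python3 w.py .4966 .3527
```

```text
time_s: 0.57
tcp_pos: [0.4091, 0.4188, 0.3026]
ee_rot: [-0.657, -3.072, 0.0]
contact_force: [0.3, 0.1, 1.0]
opening: 0.0704
finger_force: 0.0
time_s: 0.98
tcp_pos: [0.4076, 0.4198, 0.3024]
ee_rot: [-1.544, -2.735, 0.001]
contact_force: [0.5, 0.3, -0.3]
opening: 0.07
finger_force: 0.0
time_s: 1.15
tcp_pos: [0.4076, 0.4198, 0.3025]
ee_rot: [-1.635, -2.682, 0.001]
contact_force: [0.0, -0.8, 0.3]
opening: 0.0702
finger_force: 0.0
t 1.15 tcp [0.4076 0.4198 0.3025] dock xy [-0.3032 -0.0852] toolyaw(-x) rel dock deg 6.66 F dock [ 0.7 -0.2] 0.3 open 0.0702
tool move to target [-0.1005  0.0484 -0.    ]
```

Scaled: 0.03 m / 0.6 = 0.05, 0.028 m / 0.6 = 0.0467.

```bash
python3 nudge.py '[[[0.07,-0.0417,0.0333,0.0333,0],[0.07,-0.0333,0.0333,0.05,0],[0.07,-0.0333,0.014,0.05,0],[0.07,-0.025,0,0.05,0],[0.07,-0.0167,0,0.0467,0]]]'
python3 nudge.py '[[[0.07,-0.0167,0,0.0158,0],[0.07,0,0,0,0]]]'
python3 w.py .4966 .3527
```

```text
time_s: 1.57
tcp_pos: [0.4927, 0.3609, 0.1628]
ee_rot: [-1.628, -2.686, 0.001]
contact_force: [-0.7, 0.5, 0.0]
opening: 0.0701
finger_force: 0.0
time_s: 1.73
tcp_pos: [0.4965, 0.3517, 0.153]
ee_rot: [-1.629, -2.684, 0.006]
contact_force: [-0.2, -0.4, -0.0]
opening: 0.07
finger_force: 0.0
t 1.73 tcp [0.4965 0.3517 0.153 ] dock xy [-0.2081 -0.0259] toolyaw(-x) rel dock deg 6.88 F dock [ 0.3 -0.3] -0.0 open 0.07
tool move to target [ 0.0008  0.0006 -0.    ]
```

```bash
python3 - <<'E'
import cv2,numpy as np
from bench import env
a=env.capture('scene')['pixels'][...,::-1][60:290,150:430]; b=env.capture('side')['pixels'][...,::-1][60:290,180:380]
cv2.imwrite('pics/c1.png',cv2.resize(np.hstack([a,b]),None,fx=1.65,fy=1.65,interpolation=cv2.INTER_CUBIC))
E
```

```text
(no output)
```

View pics/c1.png

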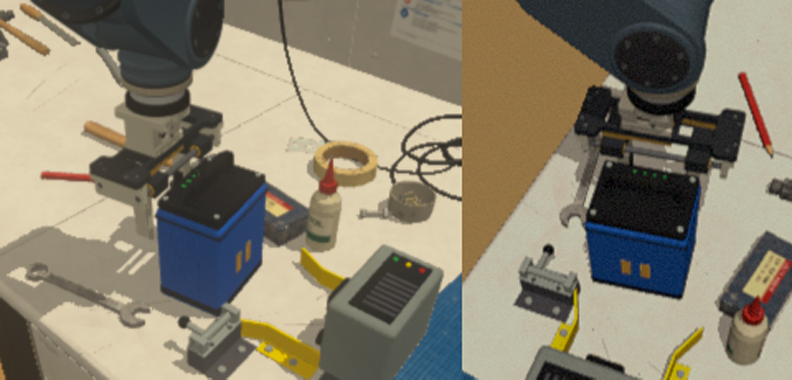

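The gripper is squarely behind the pack, with its body just above the pack's top at (160,170), and nothing has been disturbed. Next I'll approach to contact.

Scaled: -0.008 m / 0.6 = -0.0133, -0.0015 m / 0.6 = -0.0025.

```bash
python3 nudge.py '[[[0.07,-0.0133,0,-0.0025,0],[0.07,-0.0117,0,0,0],[0.07,0,0,0,0]]]' >/dev/null; python3 w.py; python3 nudge.py '[[[0.07,-0.01,0,0,0],[0.07,-0.0067,0,0,0],[0.07,-0.0033,0,0,0]]]' >/dev/null; python3 w.py
```

```text
t 2.08 tcp [0.5044 0.3397 0.1583] dock xy [-0.1941 -0.0227] toolyaw(-x) rel dock deg 6.85 F dock [ 0.6 -0.4] -0.3 open 0.0703
t 2.33 tcp [0.509  0.3304 0.1577] dock xy [-0.1837 -0.0217] toolyaw(-x) rel dock deg 6.81 F dock [-13.7  -1.2] 5.4 open 0.0698
```

Scaled: -0.006 m / 0.6 = -0.01, -0.005 m / 0.6 = -0.0083.

```bash
python3 nudge.py '[[[0.07,-0.0083,0.0005,0.0017,0],[0.07,-0.01,0.0005,0.0017,0],[0.07,-0.01,0.0005,0.0017,0]]]' >/dev/null; python3 w.py;  python3 nudge.py '[[[0.07,-0.01,0.0005,0.0017,0],[0.07,-0.01,0.0005,0,0],[0.07,-0.01,0.0005,0,0]]]' >/dev/null; python3 w.py
python3 - <<'E'
import cv2,numpy as np
from bench import env
a=env.capture('scene')['pixels'][...,::-1][60:290,150:430]; b=env.capture('side')['pixels'][...,::-1][60:290,180:380]
cv2.imwrite('pics/c2.png',cv2.resize(np.hstack([a,b]),None,fx=1.65,fy=1.65,interpolation=cv2.INTER_CUBIC))
E
```

```text
t 2.58 tcp [0.5177 0.3172 0.1562] dock xy [-0.1684 -0.0182] toolyaw(-x) rel dock deg 6.84 F dock [-23.   -5.7] 26.5 open 0.07
t 2.83 tcp [0.5273 0.302  0.1561] dock xy [-0.1507 -0.0146] toolyaw(-x) rel dock deg 6.85 F dock [-20.9  -3.3] 23.7 open 0.0697
```

View pics/c2.png

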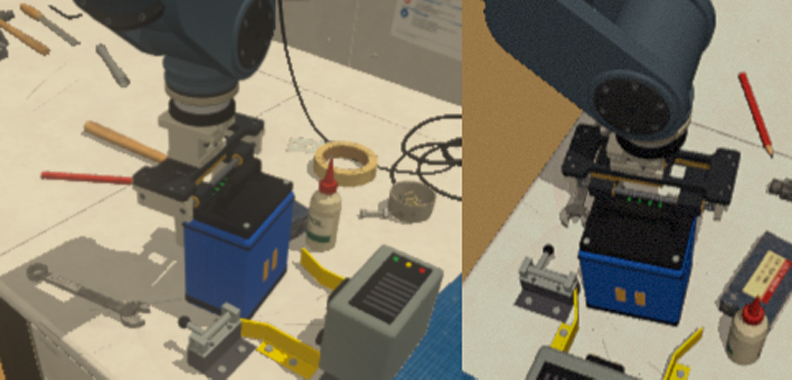

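The pack moved forward upright with its foot flat, now at (245,270) just before the yellow mouth, and the fingers are in even contact. I'll push on, easing the yaw toward the dock's.

Scaled: -0.006 m / 0.6 = -0.01, 0.0006 m / 0.6 = 0.001, 0.015 rad / 1.5708 = 0.0095.

```bash
python3 nudge.py '[[[0.07,-0.01,0.001,-0.0017,0.0076],[0.07,-0.01,0.001,0,0.0095],[0.07,-0.01,0.0013,0,0.0095]]]' >/dev/null; python3 w.py;  python3 nudge.py '[[[0.07,-0.01,0.0013,0,0.0095],[0.07,-0.01,0.0017,0,0.0095],[0.07,-0.01,0.0017,0,0.0095]]]' >/dev/null; python3 w.py
```

```text
t 3.18 tcp [0.5373 0.2862 0.1562] dock xy [-0.1324 -0.0108] toolyaw(-x) rel dock deg 4.44 F dock [-16.4   0.2] 14.2 open 0.0698
t 3.43 tcp [0.5489 0.2731 0.1574] dock xy [-0.1162 -0.0045] toolyaw(-x) rel dock deg 1.75 F dock [-33.5  16.7] 15.4 open 0.0701
```

Scaled: -0.004 m / 0.6 = -0.0067, 0.001 m / 0.6 = 0.0017, 0.01 rad / 1.5708 = 0.0064.

```bash
python3 nudge.py '[[[0.07,-0.0067,0.0017,0,0.0064],[0.07,-0.0067,0.0017,0,0.0064],[0.07,-0.0067,0.0008,0,0.0032]]]' >/dev/null; python3 w.py;  python3 nudge.py '[[[0.07,-0.0083,0,0,0],[0.07,-0.0083,0,0,0]]]' >/dev/null; python3 w.py
```

```text
t 3.68 tcp [0.5556 0.2614 0.1567] dock xy [-0.1028 -0.0024] toolyaw(-x) rel dock deg 0.45 F dock [-15.4  10.2] 10.6 open 0.0697
t 3.85 tcp [0.5592 0.252  0.1567] dock xy [-0.0928 -0.0024] toolyaw(-x) rel dock deg 0.46 F dock [-16.3  10.4] 11.9 open 0.0702
```

```bash
python3 - <<'E'
import cv2,numpy as np
from bench import env
a=env.capture('scene')['pixels'][...,::-1][130:310,230:430]; b=env.capture('side')['pixels'][...,::-1][130:310,190:350]
cv2.imwrite('pics/c3.png',cv2.resize(np.hstack([a,b]),None,fx=2.2,fy=2.2,interpolation=cv2.INTER_CUBIC))
E
```

```text
(no output)
```

View pics/c3.png

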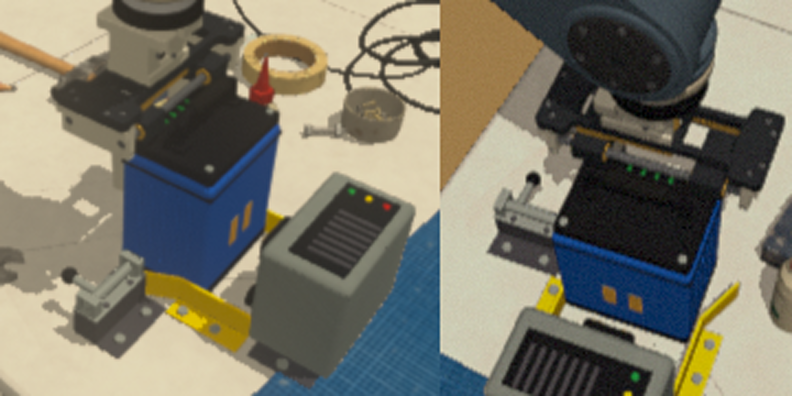

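The pack is upright and entering the straight part of the guides, its front corners between them at about (690,335) and (565,285). I'll continue straight in.

Scaled: -0.005 m / 0.6 = -0.0083, 0.001 m / 0.6 = 0.0017, 0.003 rad / 1.5708 = 0.0019.

```bash
python3 nudge.py '[[[0.07,-0.0083,0.0017,0,0.0019],[0.07,-0.0083,0.0008,0,0],[0.07,-0.0083,0,0,0]]]' >/dev/null; python3 w.py;  python3 nudge.py '[[[0.07,-0.0083,0,0,0],[0.07,-0.0083,0,0,0]]]' >/dev/null; python3 w.py; python3 nudge.py '[[[0.07,-0.0067,0,0,0],[0.07,-0.005,0,0,0]]]' >/dev/null; python3 w.py
```

```text
t 4.2 tcp [0.5647 0.2383 0.1564] dock xy [-0.078 -0.002] toolyaw(-x) rel dock deg 0.28 F dock [-18.8   0.8] 16.5 open 0.0699
t 4.37 tcp [0.5682 0.2289 0.1564] dock xy [-0.0679 -0.002 ] toolyaw(-x) rel dock deg 0.29 F dock [-18.9   2.4] 16.6 open 0.0699
t 4.53 tcp [0.5708 0.2222 0.1564] dock xy [-0.0608 -0.0019] toolyaw(-x) rel dock deg 0.26 F dock [-19.1   2.3] 15.7 open 0.0701
```

Next I'll take 2 mm steps and watch for the force rise at the stops.

Scaled: -0.002 m / 0.6 = -0.0033.

```bash
python3 nudge.py '[[[0.07,-0.0033,0,0,0],[0.07,-0.0033,0,0,0]]]' >/dev/null; python3 w.py;  python3 nudge.py '[[[0.07,-0.0025,0,0,0],[0.07,0,0,0,0]]]' >/dev/null; python3 w.py; python3 nudge.py '[[[0.07,-0.0025,0,0,0],[0.07,0,0,0,0]]]' >/dev/null; python3 w.py
```

```text
t 4.7 tcp [0.5721 0.2188 0.1565] dock xy [-0.0571 -0.0019] toolyaw(-x) rel dock deg 0.26 F dock [-20.3   1.3] 16.4 open 0.0698
t 4.87 tcp [0.5728 0.2172 0.1564] dock xy [-0.0554 -0.0019] toolyaw(-x) rel dock deg 0.26 F dock [-17.5   2.2] 15.9 open 0.0704
t 5.03 tcp [0.5731 0.2163 0.1565] dock xy [-0.0545 -0.0019] toolyaw(-x) rel dock deg 0.23 F dock [-22.2   2.7] 17.1 open 0.0701
```

Scaled: -0.0015 m / 0.6 = -0.0025.

```bash
python3 nudge.py '[[[0.07,-0.0025,0,0,0],[0.07,0,0,0,0]]]' >/dev/null; python3 w.py;  python3 nudge.py '[[[0.07,-0.0025,0,0,0],[0.07,0,0,0,0]]]' >/dev/null; python3 w.py
```

```text
t 5.2 tcp [0.5733 0.216  0.1568] dock xy [-0.0541 -0.0018] toolyaw(-x) rel dock deg 0.18 F dock [-30.8   3.2] 20.0 open 0.0696
t 5.37 tcp [0.5736 0.2156 0.157 ] dock xy [-0.0536 -0.0017] toolyaw(-x) rel dock deg 0.12 F dock [-38.7   3.2] 21.7 open 0.0699
```

The force is rising stiffly with no travel, so the pack is on the stops. I'll back away and check.

Scaled: -0.03 m / 0.6 = -0.05, 0.015 m / 0.6 = 0.025.

```bash
python3 nudge.py '[[[0.07,0.01,0,-0.0017,0],[0.07,0.025,0,-0.0083,0],[0.0,0.05,0,-0.05,0],[0.0,0,-0.05,-0.05,0],[0.0,0,-0.05,0,0]]]' >/dev/null; python3 nudge.py '[[[0.0,0,-0.0667,0,0],[0.0,0,-0.0667,0,0],[0.0,0,-0.05,0,0],[0,0,0,0,0]]]'>/dev/null; python3 w.py
python3 - <<'E'
import cv2,numpy as np
from bench import env
a=env.capture('scene')['pixels'][...,::-1][130:310,230:430]; b=env.capture('side')['pixels'][...,::-1][130:310,190:350]
cv2.imwrite('pics/c4.png',cv2.resize(np.hstack([a,b]),None,fx=2.2,fy=2.2,interpolation=cv2.INTER_CUBIC))
E
```

```text
t 6.12 tcp [0.3922 0.196  0.2185] dock xy [-0.0991 -0.1783] toolyaw(-x) rel dock deg 0.29 F dock [-0.6 -0. ] -0.7 open 0.0278
```

View pics/c4.png

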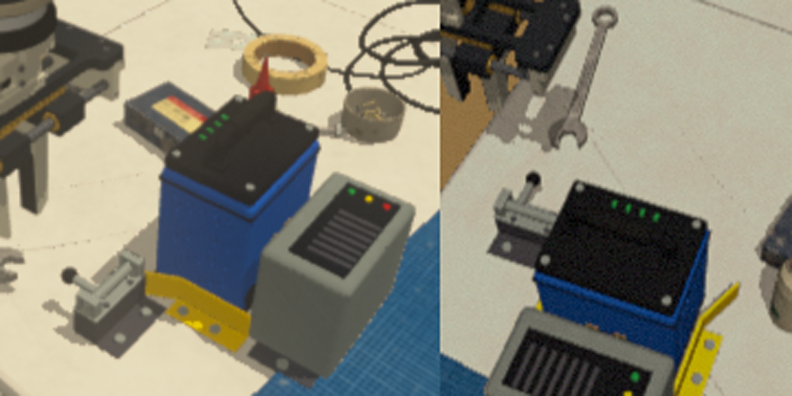

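The pack stands between the guides, up against the housing, with screws at side (580,187), (697,225), (545,259), (667,300) and the knob at (533,179). I'll check these numerically.

```bash
python3 - <<'E'
from h import *
import w
c,q=np.cos(w.yaw),np.sin(w.yaw); D=np.array([[c,q],[-q,c]])
s=lambda u,v:(190+(u-440)/2.2,130+v/2.2); e=lambda u,v:(230+u/2.2,130+v/2.2)
P=[plane('side',s(*p),.152) for p in((580,187),(697,225),(545,259),(667,300))]
print([np.round(D@(p[:2]-w.O),4) for p in P], D@(np.mean(P,0)[:2]-w.O), np.round(np.degrees([np.arctan2(*(P[b]-P[a])[1::-1]) for a,b in((0,2),(1,3))]),1))
for a,b in(((580,187),(176,154)),((545,259),(250,186)),((667,300),(312,129)),((533,179),(69,275))):
    p,r=tri(s(*a),e(*b)); print(np.round(p,4),round(r,4),D@(p[:2]-w.O))
E
python3 w.py
```

```text
[array([-0.0369, -0.0503]), array([-0.0363,  0.0503]), array([ 0.0325, -0.0507]), array([0.0324, 0.05  ])] [-0.00208902 -0.0001538 ] [-69.7 -69.6]
[0.5334 0.1829 0.1501] 0.0014 [-0.03716082 -0.05074717]
[0.5583 0.1172 0.1518] 0.0013 [ 0.03310798 -0.05060606]
[0.6528 0.1518 0.1503] 0.0043 [0.03401023 0.05003911]
[0.4405 0.2035 0.0388] 0.0006 [-0.08909173 -0.13051902]
t 6.22 tcp [0.3968 0.1975 0.2194] dock xy [-0.0989 -0.1735] toolyaw(-x) rel dock deg 0.27 F dock [0.1 0.9] 0.2 open 0.0197
```

The pack is home, and its offset from the stops matches the knob's frame bias. Next I'll descend beside the knob with the fingers closed.

Scaled: 0.03 m / 0.6 = 0.05, -0.006 m / 0.6 = -0.01.

```bash
python3 nudge.py '[[[0,-0.01,0,0.0333,0],[0,0,0,0.05,0],[0,0,0,0.05,0],[0,0,0,0.0383,0],[0,0,0,0,0]]]' >/dev/null; python3 w.py; python3 nudge.py '[[[0,0,0.01,0,0],[0,0,0.01,0,0],[0,0,0,0,0]]]'>/dev/null; python3 w.py
```

```text
t 6.63 tcp [0.3987 0.1916 0.1124] dock xy [-0.0927 -0.1738] toolyaw(-x) rel dock deg 0.25 F dock [-0.7 -0.7] -0.2 open 0.0004
t 6.88 tcp [0.4128 0.197  0.1172] dock xy [-0.0928 -0.1588] toolyaw(-x) rel dock deg 0.26 F dock [0.3 1.1] -1.1 open 0.0005
```

Careful with the scale: shifts go in shares of 0.6 m and turns go in shares of pi/2 rad. That gives: 0.006 m / 0.6 = 0.01.

```bash
python3 nudge.py '[[[0,0,0.01,0,0],[0,0,0.01,0,0],[0,0,0.01,0,0]]]' >/dev/null; python3 w.py; python3 nudge.py '[[[0,0,0.01,0,0],[0,0,0.01,0,0],[0,0,0.0033,0,0]]]'>/dev/null; python3 w.py; python3 nudge.py '[[[0,0,0.0033,0,0],[0,0,0,0,0]]]'>/dev/null; python3 w.py
```

```text
t 7.13 tcp [0.4279 0.2027 0.1163] dock xy [-0.0928 -0.1426] toolyaw(-x) rel dock deg 0.25 F dock [ 1.5 -2.9] 3.4 open 0.0008
t 7.38 tcp [0.4413 0.2078 0.1158] dock xy [-0.0928 -0.1283] toolyaw(-x) rel dock deg 0.25 F dock [ 1.  -1.9] 3.1 open 0.0004
t 7.55 tcp [0.4424 0.2083 0.1156] dock xy [-0.0929 -0.127 ] toolyaw(-x) rel dock deg 0.25 F dock [ 0.7 -0.8] 0.6 open 0.0002
```

Scaled: 0.002 m / 0.6 = 0.0033.

```bash
python3 nudge.py '[[[0,0,0.0033,0,0],[0,0,0.0033,0,0],[0,0,0,0,0]]]' >/dev/null; python3 w.py; python3 nudge.py '[[[0,0,0.0033,0,0],[0,0,0,0,0]]]'>/dev/null; python3 w.py; python3 nudge.py '[[[0,0,0.0033,0,0],[0,0,0,0,0]]]'>/dev/null; python3 w.py
```

```text
t 7.8 tcp [0.4461 0.2097 0.1156] dock xy [-0.0929 -0.1231] toolyaw(-x) rel dock deg 0.25 F dock [ 0.2 -2.1] 1.6 open 0.0005
t 7.97 tcp [0.4479 0.2104 0.1156] dock xy [-0.0929 -0.1211] toolyaw(-x) rel dock deg 0.26 F dock [ 1.2 -1. ] 0.8 open 0.0005
t 8.13 tcp [0.4499 0.2111 0.1157] dock xy [-0.0929 -0.119 ] toolyaw(-x) rel dock deg 0.25 F dock [ 1.9 -2.2] 0.6 open 0.0004
```

Scaled: 0.002 m / 0.6 = 0.0033.

```bash
for i in 1; do python3 nudge.py '[[[0,0,0.0033,0,0],[0,0,0,0,0]]]' >/dev/null; python3 w.py; python3 nudge.py '[[[0,0,0.0033,0,0],[0,0,0,0,0]]]'>/dev/null; python3 w.py; done
```

```text
t 8.3 tcp [0.4507 0.2114 0.1154] dock xy [-0.093  -0.1182] toolyaw(-x) rel dock deg 0.26 F dock [ 1.  -6.9] 4.9 open 0.0005
t 8.47 tcp [0.4512 0.2117 0.1152] dock xy [-0.093  -0.1176] toolyaw(-x) rel dock deg 0.26 F dock [  1.1 -14.4] 11.4 open 0.0002
```

The bolt has reached its end stop (14 N with no travel). I'll back off, lift clear and verify.

Scaled: -0.04 m / 0.6 = -0.0667, -0.03 m / 0.6 = -0.05.

```bash
python3 nudge.py '[[[0,0,-0.0083,0,0],[0,0,-0.0333,0,0],[0,0.0167,-0.0333,-0.0333,0],[0,0.0167,-0.05,-0.0667,0],[0,0,-0.05,-0.0667,0]]]' >/dev/null; python3 nudge.py '[[[0,0,-0.0333,-0.05,0],[0,0,0,0,0],[0,0,0,0,0]]]'>/dev/null; python3 w.py
python3 - <<'E'
import cv2,numpy as np
from bench import env
a=env.capture('scene')['pixels'][...,::-1][130:310,230:430]; b=env.capture('side')['pixels'][...,::-1][130:310,190:350]
cv2.imwrite('pics/c5.png',cv2.resize(np.hstack([a,b]),None,fx=2.2,fy=2.2,interpolation=cv2.INTER_CUBIC))
E
```

```text
t 9.13 tcp [0.3403 0.1889 0.2333] dock xy [-0.1107 -0.2294] toolyaw(-x) rel dock deg 0.27 F dock [0.1 0.7] -0.1 open 0.0005
```

View pics/c5.png

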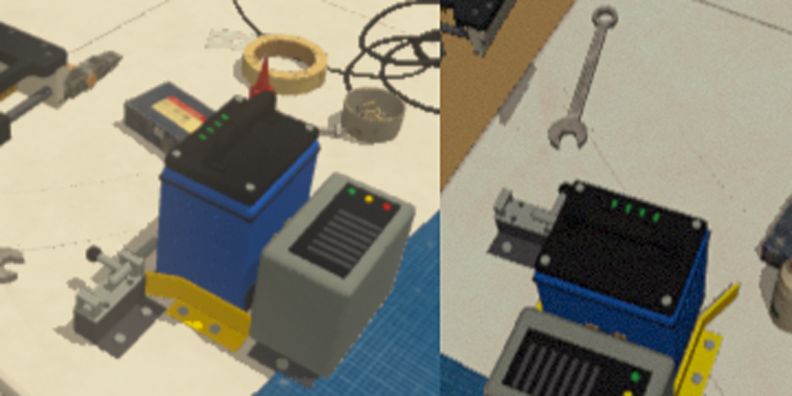

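The pack has not moved. The knob has moved to scene (93,254) and side (566,188), next to the pack. I'll check its travel before handing in.

```bash
python3 - <<'E'
from h import *
e=lambda u,v:(230+u/2.2,130+v/2.2)
a,b=plane('scene',e(69,275),.04),plane('scene',e(93,254),.04); d=np.linalg.norm(a-b);print('knob travel',d)
from bench import env
if d>.029: print(env.finish_job())
E
```

```text
knob travel 0.03329573216692531
the job is handed in; nothing more can be done
None
```

The battery pack is fully home and upright in the dock, the bolt is shot to its end stop, and the job was handed in at about 9 s; no verdict came back. The knob travelled about 33 mm and I saw no bystander move. I pushed the pack about 70 mm up, not near its foot, because the gripper's body overhangs the fingers and had to clear the pack's top.

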